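# Clear the base plate and set the gearbox between its bearings

## Robot

A 6-joint arm with a two-finger parallel gripper is mounted at the origin on the work surface. World frame = base frame: x ahead of the robot, y to its left, z up, the work surface at z = 0. Lengths are in m, angles in rad, forces in N, time in s.
With the tool pointing down it reaches from about 0.3 to 0.775 m from the base axis. Payload 14.6 kg.
Tool frame: the origin (TCP) lies at the very end of the fingers, on their centre line; the grasp point (between the pads) lies 19 mm behind it; z points along the fingers, y is the line along which they close (so a half turn about z gives the same grasp; the last joint's range is limited). The gripper opens to 94 mm and grips with 3 to 60 N. Pads are 16 mm wide; open, the fingers measure 119 mm over their backs; the gripper's body (75 mm by 177 mm) begins 78 mm behind the grasp point.
Start: joints at [1.215, 0.3, 1.521, -0, 1.321, -0.067], TCP at [0.157, 0.527, 0.205] pointing down, gripper open.
Joint ranges: [-3.03, 3.03], [-0.79, 2.21], [0.23, 2.52], [-1.04, 4.18], [0, 3.07], [-2.55, 2.55]. Speed limits (rad/s): [2.22, 2.22, 2.57, 3.14, 3.14, 3.14].

## Interface

Orientations are given as [roll, pitch, yaw] about the fixed x, y, z axes, in that order (R = Rz(yaw) Ry(pitch) Rx(roll)).
In Python, from station import ctrl gives the robot as it stands. The module is installed in compiled form; this text tells all that it offers.
- The arm moves only by the tool step_arm, never from a script. Its argument "deltas" is a list of rows, each an object with "dp": the shift along the tool's x, y, z scaled (see below), a list of three; "twist": the turn about the tool's z scaled (see below). In form: [{"dp": [tx, ty, tz], "twist": twist}, ...]. A call has 1 to 12 rows; each row shifts and turns the commanded pose from where the row before left it, along the tool's axes as they then stand; what a row does not reach is not made up. The controller multiplies each number of a shift by 0.04 m and each number of a turn by 4 degrees. A row lasts 1/10 s, in which the tool goes at most 50 mm and 8.59 degrees, less where a joint would pass 70% of its speed; a pose out of reach is approached as far as the arm can. A call with a number of a shift or a turn outside -1 to 1 is refused whole. A call with a gripper value outside its range is refused whole. "gripper" is the opening, from -1 (shut) to 1 (fully open), set as the call begins (left out, the last holds). The fingers move at their own pace and stop on an object; "squeeze" is the grip in N (left out, the last holds). Time passes only in rows, so rows that do not move let the fingers close. It gives the time, the measured TCP pose, the force, the opening and the grip force at its end, in the units of the state.
- ctrl.get_obs(): the state, without advancing time (a new reading comes with each control period).
- ctrl.camera(name): name is "scene" or "top" or "wrist"; returns (picture, depth): 480x640x3 uint8, red, green, blue; 480x640 float32, m along the optical axis (not along the pixel's ray), 0 where there is no reading.
- ctrl.get_calibration(name): a dict with "fx", "fy", "cx", "cy" (pixels), "world_to_cam" (4x4, takes a point from world to camera coordinates); the wrist camera has in their place "hand_eye" (4x4, takes a point from camera to tool coordinates, whose origin is the TCP and whose axes are the flange's). Camera axes: x right, y down, z forward; pixel columns grow to the right and rows downward; lengths in m; the calibration is good to about 2 mm. A picture is of the moment at which its call begins: read the wrist's pose just before it. get_calibration takes no time and is no camera call.
- ctrl.hand_in(): hands the job in; it is judged then, once.
Trained networks look in the newest picture that a camera, given by its name, has taken for a name from the list of things; names that differ only in an ending like _2 or _b are one class to them, and where a whole thing is asked for, a point or a joint stands for the part that bears it (a point fixed in the world has none). Each returns a list of dicts, best first, with "conf" (0 to 1); they miss things now and then, are a little off and sometimes report something else, mostly with a low value. They report only what shows in the picture. A call takes as long as a camera call. They do not tell look-alikes from the thing itself.
- ctrl.spot_in(camera, label): "rect" ([left, top, right, bottom] as shares, 0 to 1, of the picture: columns of its width, rows of its height, round what is visible of it).
- ctrl.cut_out(camera, label): "pixels" (480x640 bool, what is visible of it) and "rect" ([left, top, right, bottom] as shares, 0 to 1, of the picture: columns of its width, rows of its height, round what is visible of it).
The state is a dict: "time_s": time; "qpos": joint angles; "joint_vel": joint speeds; "tau": joint torques, N m; "ee_pos": TCP position; "eef_rot": TCP orientation; "force": force on the tool from outside, world axes, zero at the start; "moment": the same for the moment, N m; "grip_width": finger opening in m; "grip_force": force on a finger pad.
Only numpy, scipy, OpenCV 4.12 (cv2) and the standard library are available. Lean on these libraries where they do the work, as an engineer would, in place of code of your own. Each camera call takes 0.05 s, during which the arm holds its last target. There are 200 camera calls.

## Task

Use the scraper block to sweep the four brass offcuts off the base plate into its green tray; do not touch them with the gripper or the gearbox. Then stand the blue gearbox upright on the cleared plate midway between the two bearing pedestals, with equal gaps at both ends and its shaft in line with the two bores. Leave the scraper standing on the bench itself, clear of plate and tray, and do not disturb the grease tin and the screwdriver.

Things in the scene. Friction and masses are not known exactly. Their poses are not given: they have to be found in the camera images.
- baseplate: fixed dark steel base plate 220 (its x) x 210 (its y) x 18 mm with a shallow green tray joined along its right (-y) edge. Origin at the centre of the underside of the steel plate, on the bench; top face at 18 mm. The plate ends at local y = -105 mm; no wall stands between plate and tray.
- tray_floor (a point): centre of the green tray's inner floor, 6 mm above the bench and 12 mm below the plate's top; same axes as baseplate. The tray is 212 (x) x 81 (y) mm inside; its three outer walls rise 24 mm above the bench and are 4 mm thick.
- pedestals: two fixed grey bearing pedestals on the plate, one body. Origin on the plate top midway between them; x from bore to bore, y along the lane between (-y: tray side). Each spans |x| 55 to 83 mm (110 mm clear between), |y| to 40 mm at its 12 mm high foot, to 22 mm above; top 57 mm, bore axis 35 mm above the plate.
- offcut1: brass offcut, a bright yellow metal block 14 x 12 x 8 mm; origin at the centre of its 14 x 12 underside, z up. One of four lying loose on the base plate between the two pedestals (within 24 mm of the midline local x = 0, and 55 mm of local y = 0, in the pedestals' frame).
- offcut2: brass offcut, a bright yellow metal block 14 x 12 x 8 mm; origin at the centre of its 14 x 12 underside, z up. One of four lying loose on the base plate between the two pedestals (within 24 mm of the midline local x = 0, and 55 mm of local y = 0, in the pedestals' frame).
- offcut3: brass offcut, a bright yellow metal block 14 x 12 x 8 mm; origin at the centre of its 14 x 12 underside, z up. One of four lying loose on the base plate between the two pedestals (within 24 mm of the midline local x = 0, and 55 mm of local y = 0, in the pedestals' frame).
- offcut4: brass offcut, a bright yellow metal block 14 x 12 x 8 mm; origin at the centre of its 14 x 12 underside, z up. One of four lying loose on the base plate between the two pedestals (within 24 mm of the midline local x = 0, and 55 mm of local y = 0, in the pedestals' frame).
- scraper: scraper block standing on its long black foot: foot 80 (x) x 30 (y) x 14 mm, on it an orange grip 56 (x) x 22 (y) mm, from 14 to 56 mm high. Origin at the centre of the underside, z up. 0.12 kg. Take the grip from above across its 22 mm; push with a long face of the foot.
- gearbox: blue gearbox, 56 (x) x 46 (y) x 60 mm with a 2 mm grey cover plate on top; a steel shaft of 10 mm diameter runs along its x axis 35 mm above the underside and stands 8 mm out of each end (72 mm over the shaft ends). Both ends are alike. Origin at the centre of the underside, z up. About 0.45 kg. Take it from above across the 46 mm.
- grease_tin: bystander: round yellow-banded tin, 64 mm diameter, 55 mm high; origin at the centre of its underside.
- screwdriver: bystander: red-handled screwdriver 170 mm long lying on the bench; x along it towards the tip.
Things that resemble listed ones, but are neither listed nor needed, are in the scene too. Leave any purple look-alike of the scraper alone. Of the things shaped like the gearbox, the blue one is meant.

How it is judged:
By the outcome, as a careful person would: the job done as asked, in the order asked, and still so for the second after the job is handed in, with the robot touching nothing.
It also fails if it takes over 72 s, if anything falls off the work surface, if the arm or the gripper's body presses on something with over 40 N, if the wrist force passes 120 N, or if a joint passes its speed limit or range.

## Working session

There is one attempt and no reset: what is moved stays moved. The work goes in short steps, Python scripts to look and compute and a tool call to move; the robot and the scene stay as the last step left them, time stands still between calls to the robot, and variables do not carry over. Pictures are saved under pics/ and viewed, at most 10 in all, crops included, and the job is handed in when it is done.

Besides the shell and the picture viewer there is one more tool, called after "Emit:" as name(argument=value, ...), one argument or row to a line, values as JSON. step_arm: Moves the arm, as the interface text tells. Its arguments: {"type":"object","properties":{"deltas":{"type":"array"},"gripper":{"type":"number"},"squeeze":{"type":"number"}},"required":["deltas"]}

```bash
mkdir -p pics; cat > h.py <<'E'
import numpy as np, cv2
from station import ctrl
from scipy.spatial.transform import Rotation as R
def cam(n):
    o=ctrl.get_obs(); p,d=ctrl.camera(n); c=ctrl.get_calibration(n)
    if n=="wrist":
        T=np.eye(4);T[:3,:3]=R.from_euler('xyz',o['eef_rot']).as_matrix();T[:3,3]=o['ee_pos']
        W=T@c['hand_eye']
    else: W=np.linalg.inv(c['world_to_cam'])
    v,u=np.mgrid[:480,:640]
    P=np.stack([(u-c['cx'])/c['fx']*d,(v-c['cy'])/c['fy']*d,d],-1)@W[:3,:3].T+W[:3,3]
    P[d==0]=np.nan
    return p,d,P
def save(n,p): cv2.imwrite('pics/'+n+'.png',cv2.cvtColor(p,cv2.COLOR_RGB2BGR))
def ortho(p,P,x0,x1,y0,y1,s=1000):
    """top-down map: rows = -x, cols = -y, highest wins"""
    H,W=int((x1-x0)*s),int((y1-y0)*s); im=np.zeros((H,W,3),np.uint8); 
    Q=P.reshape(-1,3);C=p.reshape(-1,3); k=~np.isnan(Q[:,0])
    Q,C=Q[k],C[k]; o=np.argsort(Q[:,2]);Q,C=Q[o],C[o]
    r=((x1-Q[:,0])*s).astype(int);c=((y1-Q[:,1])*s).astype(int)
    k=(r>=0)&(r<H)&(c>=0)&(c<W); im[r[k],c[k]]=C[k]; return im
E
python3 - <<'E'
from h import *
o=ctrl.get_obs();print(o['ee_pos'],o['eef_rot'],o['grip_width'],o['time_s'])
for n in("top","scene"):
    p,d,P=cam(n);save(n,p);np.savez(n,p=p,P=P)
    for l in "baseplate pedestals tray_floor offcut1 scraper gearbox grease_tin screwdriver".split():
        for r in ctrl.cut_out(n,l)[:5]:
            m=r['pixels']; q=P[m];print(n,l,round(r['conf'],2),np.round(np.array(r['rect'])*[640,480,640,480]).astype(int),np.round(np.nanmedian(q,0),3),m.sum())
E
```

```text
[0.15655233 0.52695835 0.20488143] [-3.14041105e+00 -1.07933751e-04  2.85278380e+00] 0.09407906283778794 0.0
top baseplate 0.68 [233 174 385 291] [0.567 0.002 0.016] 13482
top pedestals 0.86 [263 193 299 274] [0.613 0.069 0.062] 1104
top tray_floor 0.66 [237 173 385 288] [0.567 0.002 0.016] 13260
top offcut1 0.52 [257 242 265 248] [0.538 0.12  0.025] 36
top scraper 0.84 [ 91 263 131 288] [0.488 0.424 0.047] 627
top scraper 0.68 [156 251 179 289] [0.49  0.308 0.039] 685
top gearbox 0.9 [444 303 480 325] [ 0.394 -0.289  0.06 ] 758
top gearbox 0.65 [442 242 479 280] [ 0.496 -0.29   0.059] 876
top grease_tin 0.96 [104 175 139 211] [0.654 0.398 0.053] 919
top screwdriver 0.94 [497 149 511 233] [ 0.671 -0.403  0.021] 597
scene baseplate 0.66 [247 188 423 338] [ 0.584 -0.019  0.017] 11493
scene pedestals 0.56 [311 196 393 272] [0.619 0.06  0.049] 1439
scene tray_floor 0.81 [246 190 425 337] [ 0.582 -0.017  0.017] 11761
scene offcut1 0.56 [340 237 348 248] [0.567 0.054 0.025] 58
scene offcut1 0.53 [356 219 365 224] [0.545 0.12  0.026] 28
scene offcut1 0.38 [359 230 364 235] [0.573 0.089 0.025] 43
scene scraper 0.92 [394 147 423 185] [0.504 0.306 0.031] 641
scene scraper 0.59 [430 126 450 161] [0.502 0.417 0.034] 434
scene gearbox 0.92 [162 292 198 332] [ 0.517 -0.298  0.059] 1209
scene gearbox 0.75 [132 257 176 303] [ 0.415 -0.297  0.054] 1238
scene grease_tin 0.58 [477 168 510 206] [0.671 0.39  0.047] 886
scene screwdriver 0.77 [144 376 196 463] [ 0.683 -0.404  0.022] 1099
scene screwdriver 0.51 [394 146 424 185] [0.504 0.306 0.03 ] 675
```

```bash
python3 - <<'E'
from h import *
z=np.load('top.npz');p=z['p']
c=cv2.resize(p[140:340,80:520],(800,364),interpolation=cv2.INTER_CUBIC);save('topcrop',c)
E
```

```text
(no output)
```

View pics/topcrop.png

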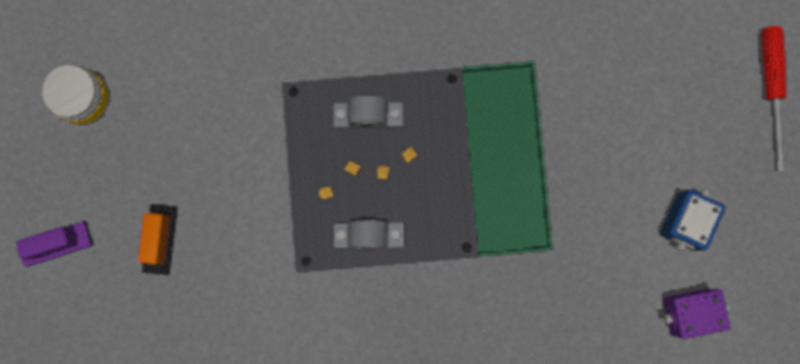

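Top-view candidates (full-picture pixels): for the scraper, orange at (168,270) and purple at (110,275). For the gearbox, blue at (462,261) and purple at (462,314). I choose the orange scraper and the blue gearbox. The four offcuts lie at about (259,246), (273,232), (290,235) and (305,225), with the tray to the right.

```bash
cat >> h.py <<'E'
def rect(P,m,z0,z1):
    q=P[m]; q=q[(q[:,2]>z0)&(q[:,2]<z1)]
    if len(q)<8: return None
    (c,wh,a)=cv2.minAreaRect((q[:,:2]*1000).astype(np.float32)); return np.round(c,1),np.round(wh,1),round(a,1),len(q),np.round(np.median(q[:,2]),4)
def masks(p):
    h=cv2.cvtColor(p,cv2.COLOR_RGB2HSV);H,S,V=[h[...,i].astype(int) for i in range(3)]
    return dict(orange=(H>=5)&(H<=15)&(S>170)&(V>90),brass=(H>=14)&(H<=28)&(S>100)&(V>90),blue=(H>100)&(H<120)&(S>120)&(V>60),green=(H>60)&(H<90)&(S>90))
E
python3 - <<'E'
from h import *
for n in("top","scene"):
    z=np.load(n+'.npz');p,P=z['p'],z['P'];M=masks(p)
    print(n,'orange',rect(P,M['orange'],.052,.062)); print('blue+',rect(P,(abs(P[...,0]-.5)<.06)&(abs(P[...,1]+.29)<.05),.055,.07))
    print('green',rect(P,M['green'],.002,.012),'rim',rect(P,M['green'],.018,.03))
    W=(abs(P[...,0]-.57)<.15)&(abs(P[...,1])<.13)
    q=P[W]
    for s in(1,-1):
        b=(abs(P[...,1]-.05)<.07)&((P[...,0]-.57)*s>.03)&(abs(P[...,0]-.57)<.12)
        print('ped',s,rect(P,b,.025,.036),rect(P,b,.045,.09))
    d=(p.max(-1)<90)&(P[...,1]<.16)&(P[...,1]>-.08)
    print('plate',rect(P,d&W|d&(abs(P[...,0]-.57)<.13),.013,.022))
    k=((M['brass']|M['orange'])&(abs(P[...,0]-.57)<.08)&(abs(P[...,1]-.05)<.09)&(P[...,2]>.01)&(P[...,2]<.04)).astype(np.uint8)
    N,L,st,_=cv2.connectedComponentsWithStats(k)
    for i in range(1,N): 
        if st[i,4]>8: print('off',st[i],np.round(np.nanmean(P[L==i],0),4))
E
```

```text
top orange (array([490.6, 313. ]), array([21.3, 55.4]), 82.6, 272, np.float64(0.0558))
blue+ (array([ 496.8, -295.7]), array([46.4, 56.1]), 63.3, 619, np.float64(0.06))
green (array([708.7,   5.5]), array([485.4, 555.5]), 1.0, 3518, np.float64(0.0058)) rim (array([ 692. , -112.3]), array([449. , 177.8]), 8.1, 494, np.float64(0.0239))
ped 1 (array([627.7,  66. ]), array([88.1, 30.3]), 89.8, 237, np.float64(0.03)) (array([626.4,  70.1]), array([43.4, 30.6]), 89.2, 338, np.float64(0.0699))
ped -1 (array([495.4,  68.9]), array([121.9,  58.5]), 73.3, 213, np.float64(0.0301)) (array([488.9,  71.3]), array([40.4, 30.1]), 88.8, 311, np.float64(0.0712))
plate (array([566.5,  39.1]), array([220.6, 248.2]), 3.4, 8303, np.float64(0.0176))
off [301 221   8   8  45] [0.5805 0.0241 0.0248]
off [270 228   8   8  48] [0.5669 0.0891 0.0243]
off [287 231   7   8  49] [0.5605 0.0548 0.0243]
off [255 243   8   7  46] [0.5386 0.1211 0.0233]
scene orange (array([495.9, 312.8]), array([22. , 54.2]), 84.0, 147, np.float64(0.056))
blue+ (array([ 502.4, -294.9]), array([45.6, 56.5]), 63.2, 708, np.float64(0.0607))
green (array([189.7, 164.2]), array([ 187.4, 1578.3]), 58.1, 3316, np.float64(0.0064)) rim (array([221.3, 150.9]), array([ 306.4, 1559.5]), 65.1, 500, np.float64(0.0238))
ped 1 (array([632.6,  70.4]), array([80.8, 29.1]), 87.4, 220, np.float64(0.0304)) (array([632.9,  69.5]), array([43.8, 30.8]), 88.1, 419, np.float64(0.0675))
ped -1 (array([503.2,  76.4]), array([96. , 41.1]), 68.6, 212, np.float64(0.0302)) (array([495.2,  72.5]), array([45.9, 32.1]), 89.4, 372, np.float64(0.0659))
plate (array([570.6,  38.9]), array([223.4, 251.2]), 3.4, 6903, np.float64(0.0184))
off [358 215   7   6  30] [0.5427 0.1204 0.0254]
off [356 230   8   6  35] [0.5711 0.0895 0.0257]
off [342 237   8   6  34] [0.5648 0.0543 0.0254]
off [338 250   7   7  36] [0.5846 0.0244 0.0254]
```

Emit:
step_arm(
  deltas=[
    {"dp":[0,0,-0.8],"twist":-0.8},
    {"dp":[0,0,-0.8],"twist":-0.8},
    {"dp":[0,0,-0.8],"twist":-0.8},
    {"dp":[-0.78,-0.74,-0.2]},
    {"dp":[-0.78,-0.74,-0.2]},
    {"dp":[-0.78,-0.74,-0.2]},
    {"dp":[-0.78,-0.74,-0.2]},
    {"dp":[-0.78,-0.74,-0.2]},
    {"dp":[-0.78,-0.74,-0.2]},
    {"dp":[-0.78,-0.74,-0.2]},
    {"dp":[-0.78,-0.74,-0.2]},
    {"dp":[-0.78,-0.74,-0.2]},
  ],
  gripper=-0.2,
)

```text
invalid input at $.deltas[3]: expected keys dp, twist
```

Emit:
step_arm(
  deltas=[
    {"dp":[-0.78,-0.74,-0.2]},
    {"dp":[-0.78,-0.74,-0.2]},
    {"dp":[-0.78,-0.74,-0.2]},
    {"dp":[0,0,0]},
    {"dp":[0,0,0]},
  ],
)

```text
invalid input at $.deltas[0]: expected keys dp, twist
```

```bash
python3 - <<'E'
from h import *
print(np.round(ctrl.get_calibration('wrist')['hand_eye'],3),ctrl.get_calibration('wrist')['fx'])
o=ctrl.get_obs();print(o['ee_pos'],o['eef_rot'],o['time_s'])
p,d,P=cam('wrist');np.savez('w1',p=p,P=P);save('w1',p)
E
```

```text
[[ 0.    -0.958 -0.288  0.084]
 [ 1.     0.     0.001 -0.   ]
 [-0.    -0.288  0.958 -0.18 ]
 [ 0.     0.     0.     1.   ]] 361.2015213381219
[0.15665003 0.52720567 0.20544641] [-3.14156458e+00  2.21595293e-05  2.85278150e+00] 0.9
```

View pics/w1.png

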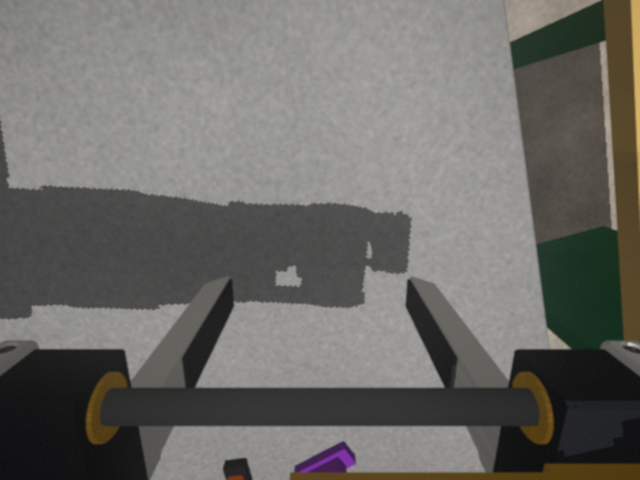

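The picture is from the unmoved start: bare bench, with the two scrapers at the bottom edge around (235,470) and (325,460). The moves were refused because some rows lacked the twist key, so I'll resend them.

Emit:
step_arm(
  deltas=[
    {"dp":[0,0,-0.8],"twist":-0.8},
    {"dp":[0,0,-0.8],"twist":-0.8},
    {"dp":[0,0,-0.8],"twist":-0.8},
    {"dp":[-0.78,-0.74,-0.2],"twist":0},
    {"dp":[-0.78,-0.74,-0.2],"twist":0},
    {"dp":[-0.78,-0.74,-0.2],"twist":0},
    {"dp":[-0.78,-0.74,-0.2],"twist":0},
    {"dp":[-0.78,-0.74,-0.2],"twist":0},
    {"dp":[-0.78,-0.74,-0.2],"twist":0},
    {"dp":[-0.78,-0.74,-0.2],"twist":0},
    {"dp":[-0.78,-0.74,-0.2],"twist":0},
    {"dp":[-0.78,-0.74,-0.2],"twist":0},
  ],
  gripper=-0.2,
)

```text
time_s: 2.15
ee_pos: [0.4039, 0.2272, 0.374]
eef_rot: [3.141, 0.0, 3.02]
force: [0.4, 0.9, 0.8]
grip_width: 0.0374
grip_force: 0.0
```

Emit:
step_arm(
  deltas=[
    {"dp":[-0.78,-0.74,-0.2],"twist":0},
    {"dp":[-0.78,-0.74,-0.2],"twist":0},
    {"dp":[-0.78,-0.74,-0.2],"twist":0},
    {"dp":[0,0,0],"twist":0},
    {"dp":[0,0,0],"twist":0},
  ],
)

```text
time_s: 2.65
ee_pos: [0.4855, 0.129, 0.3972]
eef_rot: [3.142, -0.0, 3.019]
force: [0.0, -0.5, -0.6]
grip_width: 0.0373
grip_force: 0.0
```

```bash
python3 - <<'E'
from h import *
o=ctrl.get_obs();print(o['ee_pos'],o['eef_rot'],o['time_s'])
p,d,P=cam('wrist');np.savez('w1',p=p,P=P);save('w2',p)
E
```

```text
[0.48548032 0.12895872 0.39720392] [ 3.14155175e+00 -4.66217865e-04  3.01874827e+00] 2.65
```

View pics/w2.png

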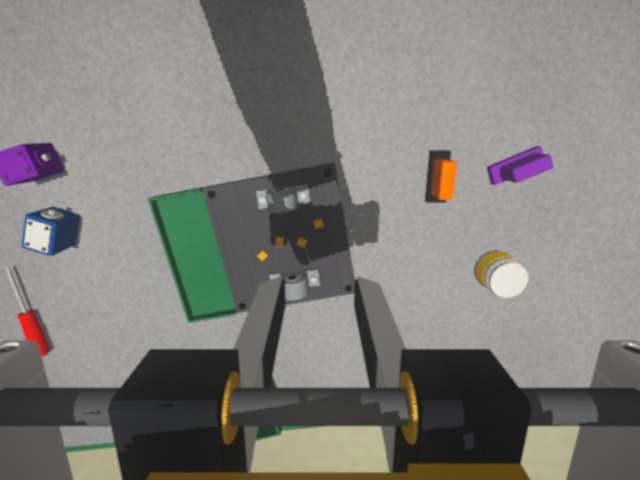

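The wrist picture shows the whole scene: the orange scraper at (442,177), the blue gearbox at (48,232), offcuts around (262,256) to (318,224), and pedestals at (285,200) and (293,285). The close check confirms both choices: orange scraper and blue gearbox.

```bash
python3 - <<'E'
from h import *
z=np.load('w1.npz');p,P=z['p'],z['P'];M=masks(p)
print('orange',rect(P,M['orange']&(abs(P[...,1]-.31)<.06),.052,.062))
print('gb',rect(P,(abs(P[...,0]-.5)<.05)&(abs(P[...,1]+.29)<.05),.055,.07))
g=M['green']&(P[...,1]<0)&(P[...,1]>-.2)&(abs(P[...,0]-.57)<.2)
print('green',rect(P,g,.002,.012),rect(P,g,.02,.03))
for s in(1,-1):
    b=(abs(P[...,1]-.07)<.05)&((P[...,0]-.56)*s>.045)&(abs(P[...,0]-.56)<.1)
    print('ped',s,rect(P,b,.026,.034),rect(P,b,.045,.09))
E
```

```text
orange (array([493.3, 313.1]), array([20.7, 55. ]), 82.4, 517, np.float64(0.0566))
gb (array([ 499.7, -294.8]), array([47.7, 56.6]), 64.1, 1167, np.float64(0.0611))
green (array([579.1, -89. ]), array([211.9,  78.4]), 3.5, 5683, np.float64(0.0065)) (array([576.3, -89. ]), array([218.2,  83.3]), 3.3, 576, np.float64(0.0239))
ped 1 (array([630.4,  70.3]), array([79.8, 29.6]), 89.2, 259, np.float64(0.0305)) (array([629.4,  72.8]), array([38.9, 30.2]), 89.2, 553, np.float64(0.071))
ped -1 (array([492.4,  72.2]), array([80.1, 28.2]), 89.5, 348, np.float64(0.0307)) (array([491.5,  72.5]), array([43.4, 29.3]), 89.1, 673, np.float64(0.0716))
```

Emit:
step_arm(
  deltas=[
    {"dp":[0.03,0.38,0.58],"twist":0.14},
    {"dp":[0.03,0.38,0.58],"twist":0},
    {"dp":[0.03,0.38,0.58],"twist":0},
    {"dp":[0.03,0.38,0.58],"twist":0},
    {"dp":[0.03,0.38,0.58],"twist":0},
    {"dp":[0.03,0.38,0.58],"twist":0},
    {"dp":[0.03,0.38,0.58],"twist":0},
    {"dp":[0.03,0.38,0.58],"twist":0},
    {"dp":[0.03,0.38,0.58],"twist":0},
    {"dp":[0.03,0.38,0.58],"twist":0},
    {"dp":[0.03,0.38,0.58],"twist":0},
    {"dp":[0,0,0],"twist":0},
  ],
  gripper=0.1,
)

```text
time_s: 3.9
ee_pos: [0.4915, 0.2984, 0.1395]
eef_rot: [-3.139, -0.004, 3.014]
force: [-0.3, -0.4, 0.7]
grip_width: 0.0518
grip_force: 0.0
```

```bash
python3 - <<'E'
from h import *
o=ctrl.get_obs();print(o['ee_pos'],o['eef_rot'],o['time_s'],o['grip_width'])
p,d,P=cam('wrist');M=masks(p)
print('orange',rect(P,M['orange']&(abs(P[...,1]-.31)<.06),.052,.062))
E
```

```text
[0.49150224 0.298399   0.13945736] [-3.13901234 -0.00412926  3.0137216 ] 3.9 0.05181007868209759
orange (array([492.7, 313.7]), array([21.4, 54.4]), 82.8, 1769, np.float64(0.0565))
```

Emit:
step_arm(
  deltas=[
    {"dp":[0,0.38,0],"twist":0},
    {"dp":[0,0,0.5],"twist":0},
    {"dp":[0,0,0.5],"twist":0},
    {"dp":[0,0,0.5],"twist":0},
    {"dp":[0,0,0.5],"twist":0},
    {"dp":[0,0,0.5],"twist":0},
    {"dp":[0,0,0.3],"twist":0},
    {"dp":[0,0,0.1],"twist":0},
    {"dp":[0,0,0],"twist":0},
    {"dp":[0,0,0],"twist":0},
  ],
)

```text
time_s: 4.95
ee_pos: [0.4964, 0.3123, 0.0274]
eef_rot: [3.141, 0.001, 3.011]
force: [0.4, -0.2, -0.2]
grip_width: 0.0521
grip_force: 0.0
```

Emit:
step_arm(
  deltas=[
    {"dp":[0,0,0],"twist":0},
    {"dp":[0,0,0],"twist":0},
    {"dp":[0,0,0],"twist":0},
    {"dp":[0,0,0],"twist":0},
    {"dp":[0,0,0],"twist":0},
    {"dp":[0,0,0],"twist":0},
  ],
  gripper=-1,
  squeeze=25,
)

```text
time_s: 5.55
ee_pos: [0.496, 0.312, 0.0264]
eef_rot: [3.141, 0.0, 3.011]
force: [0.2, -0.1, 2.3]
grip_width: 0.0218
grip_force: 25.0
```

Emit:
step_arm(
  deltas=[
    {"dp":[0,0,-0.5],"twist":0},
    {"dp":[0,0,-0.5],"twist":0},
    {"dp":[0,0,-0.5],"twist":-0.82},
    {"dp":[0,0,0],"twist":-0.82},
    {"dp":[-0.25,-0.54,0],"twist":0},
    {"dp":[-0.25,-0.54,0],"twist":0},
    {"dp":[-0.25,-0.54,0],"twist":0},
    {"dp":[-0.25,-0.54,0],"twist":0},
    {"dp":[-0.25,-0.54,0],"twist":0},
    {"dp":[-0.25,-0.54,0],"twist":0},
    {"dp":[-0.25,-0.54,0],"twist":0},
    {"dp":[0,0,0],"twist":0},
  ],
)

```text
time_s: 6.75
ee_pos: [0.5641, 0.1574, 0.086]
eef_rot: [-3.141, -0.0, 3.123]
force: [0.8, 0.6, -1.5]
grip_width: 0.0215
grip_force: 25.0
```

Emit:
step_arm(
  deltas=[
    {"dp":[0,0,0],"twist":0},
    {"dp":[0,0,0],"twist":0},
  ],
)

```text
time_s: 6.95
ee_pos: [0.5631, 0.1603, 0.0861]
eef_rot: [3.142, -0.0, 3.126]
force: [1.0, -0.2, -1.5]
grip_width: 0.0217
grip_force: 25.0
```

```bash
python3 - <<'E'
from h import *
o=ctrl.get_obs();print(o['ee_pos'],o['eef_rot'],o['time_s'],o['grip_width'])
p,d,P=cam('wrist');M=masks(p);np.savez('w3',p=p,P=P);save('w3',p)
m=M['orange']&(P[...,1]>.12)&(P[...,1]<.2);print(rect(P,m,.06,.14))
E
```

```text
[0.56305229 0.16026745 0.08613758] [ 3.14152778e+00 -3.27733158e-04  3.12561194e+00] 6.95 0.021716649545524734
(array([566.1, 159.2]), array([27.1, 68.2]), 87.7, 5920, np.float64(0.1161))
```

View pics/w3.png

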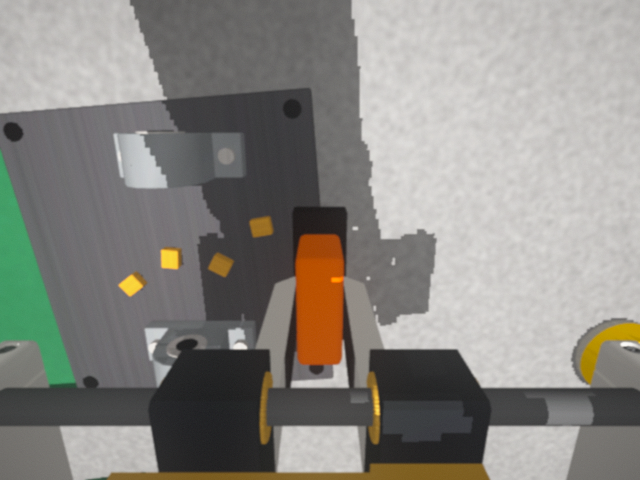

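The view shows the scraper in hand at (320,300), long face towards the four offcuts, which lie at (262,226), (220,264), (171,258) and (131,285). The lane between the pedestals is clear.

Emit:
step_arm(
  deltas=[
    {"dp":[0,0.05,0.4],"twist":0},
    {"dp":[0,0,0.4],"twist":0},
    {"dp":[0,0,0.15],"twist":0},
    {"dp":[0,0,0],"twist":0},
    {"dp":[0,0,0],"twist":0},
  ],
)

```text
time_s: 7.5
ee_pos: [0.5637, 0.1619, 0.0489]
eef_rot: [3.141, 0.001, 3.125]
force: [0.3, -0.6, -1.1]
grip_width: 0.0221
grip_force: 25.0
```

Emit:
step_arm(
  deltas=[
    {"dp":[0,0,0.07],"twist":0},
    {"dp":[0,0,0],"twist":0},
    {"dp":[0,-0.1,0],"twist":0},
    {"dp":[0,-0.2,0],"twist":0},
    {"dp":[0,-0.2,0],"twist":0},
    {"dp":[0,-0.2,0],"twist":0},
    {"dp":[0,-0.2,0],"twist":0},
    {"dp":[0,-0.2,0],"twist":0},
    {"dp":[0,-0.2,0],"twist":0},
    {"dp":[0,-0.2,0],"twist":0},
    {"dp":[0,-0.2,0],"twist":0},
    {"dp":[0,-0.2,0],"twist":0},
  ],
)

```text
time_s: 8.7
ee_pos: [0.5622, 0.0849, 0.0454]
eef_rot: [-3.142, -0.0, 3.125]
force: [0.7, 0.4, -2.0]
grip_width: 0.0219
grip_force: 25.0
```

Emit:
step_arm(
  deltas=[
    {"dp":[0,-0.2,0],"twist":0},
    {"dp":[0,-0.2,0],"twist":0},
    {"dp":[0,-0.2,0],"twist":0},
    {"dp":[0,-0.2,0],"twist":0},
    {"dp":[0,-0.2,0],"twist":0},
    {"dp":[0,-0.2,0],"twist":0},
    {"dp":[0,-0.2,0],"twist":0},
  ],
)

```text
time_s: 9.4
ee_pos: [0.5612, 0.0289, 0.0454]
eef_rot: [3.142, -0.0, 3.125]
force: [-0.7, -0.3, -1.0]
grip_width: 0.0217
grip_force: 25.0
```

```bash
python3 - <<'E'
from h import *
p,d,P=cam('wrist');save('w4',p)
E
```

```text
(no output)
```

View pics/w4.png

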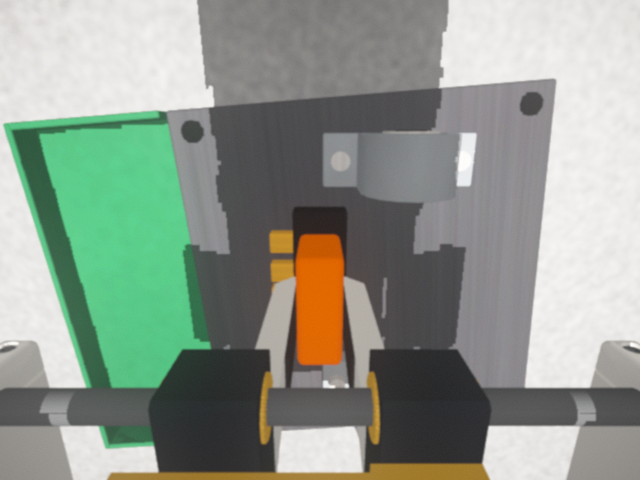

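The offcuts are gathered along the foot at (281,242) and (281,272), and further down, with none passed behind. I'll carry on to the tray.

Emit:
step_arm(
  deltas=[
    {"dp":[0,-0.2,0],"twist":0},
    {"dp":[0,-0.2,0],"twist":0},
    {"dp":[0,-0.2,0],"twist":0},
    {"dp":[0,-0.2,0],"twist":0},
    {"dp":[0,-0.2,0],"twist":0},
    {"dp":[0,-0.2,0],"twist":0},
    {"dp":[0,-0.2,0],"twist":0},
    {"dp":[0,-0.2,0],"twist":0},
    {"dp":[0,-0.2,0],"twist":0},
    {"dp":[0,-0.2,0],"twist":0},
    {"dp":[0,-0.2,0],"twist":0},
    {"dp":[0,0,0],"twist":0},
  ],
)

```text
time_s: 10.65
ee_pos: [0.5598, -0.0594, 0.0454]
eef_rot: [-3.142, 0.0, 3.124]
force: [-0.3, -0.5, -1.5]
grip_width: 0.0217
grip_force: 25.0
```

Emit:
step_arm(
  deltas=[
    {"dp":[0,0.1,-0.4],"twist":0},
    {"dp":[0,0.5,-0.6],"twist":0},
    {"dp":[0,0.7,-0.6],"twist":0},
    {"dp":[0,0.7,-0.6],"twist":0},
    {"dp":[0,0.7,0],"twist":0},
    {"dp":[0,0.7,0],"twist":0},
    {"dp":[0,0.7,0],"twist":0},
  ],
)

```text
time_s: 11.35
ee_pos: [0.5624, 0.1069, 0.1336]
eef_rot: [3.142, 0.0, 3.125]
force: [0.6, 0.0, -1.4]
grip_width: 0.0221
grip_force: 25.0
```

```bash
python3 - <<'E'
from h import *
for n in("wrist","top"):
    p,d,P=cam(n);M=masks(p)
    if n=="wrist": save('w5',p)
    k=((M['brass']|M['orange'])&(abs(P[...,0]-.57)<.14)&(P[...,1]<.15)&(P[...,1]>-.2)&(P[...,2]<.04)).astype(np.uint8)
    N,L,st,_=cv2.connectedComponentsWithStats(k)
    for i in range(1,N): 
        if st[i,4]>8: print(n,'off',st[i],np.round(np.nanmean(P[L==i],0),4))
E
```

```text
wrist off [ 96 199  22  16 302] [ 0.5374 -0.0731  0.0133]
wrist off [101 220  22  15 288] [ 0.5552 -0.0719  0.0134]
wrist off [106 237  21  15 286] [ 0.5705 -0.0708  0.0133]
wrist off [125 251  16  19 246] [ 0.5846 -0.0572  0.0159]
top off [342 220   4   8  27] [ 0.5815 -0.0576  0.0171]
top off [347 228   7   6  40] [ 0.5671 -0.0711  0.0125]
top off [348 235   7   6  40] [ 0.5521 -0.0724  0.0134]
top off [348 243   7   7  45] [ 0.5346 -0.0726  0.0104]
```

View pics/w5.png

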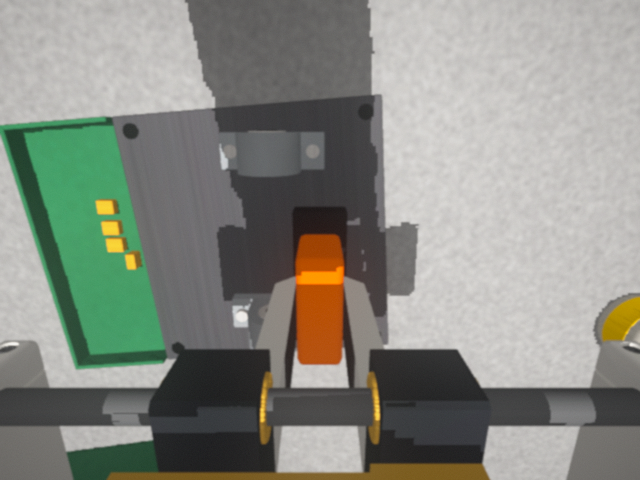

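Four offcuts lie in the tray at (107,207), (111,228), (115,245) and (132,261). The last sits close to the plate edge, so I'll check whether it is leaning.

```bash
python3 - <<'E'
from h import *
p,d,P=cam("wrist");M=masks(p)
k=((M['brass']|M['orange'])&(abs(P[...,0]-.57)<.14)&(P[...,1]<.0)&(P[...,1]>-.2)&(P[...,2]<.04)).astype(np.uint8)
N,L,st,_=cv2.connectedComponentsWithStats(k)
for i in range(1,N):
    if st[i,4]<50: continue
    q=P[L==i]; A=np.c_[q[:,:2]-q[:,:2].mean(0),np.ones(len(q))]
    print(np.round(np.percentile(q,[2,50,98],0),4).tolist(),np.linalg.lstsq(A,q[:,2],rcond=None)[0].round(3))
m=(abs(P[...,0]-.5846)<.004)&(P[...,1]>-.09)&(P[...,1]<-.03); q=P[m]; q=q[np.argsort(q[:,1])][::8];print(np.round(q[:,1:]*1000,1).tolist())
print(ctrl.get_obs()['ee_pos'])
E
```

```text
[[0.5315, -0.0814, 0.0077], [0.5369, -0.0723, 0.0143], [0.5429, -0.0666, 0.0158]] [ 0.009 -0.04   0.014]
[[0.5499, -0.0837, 0.0079], [0.5552, -0.0717, 0.0142], [0.5615, -0.0655, 0.0158]] [0.062 0.012 0.014]
[[0.5652, -0.0803, 0.0067], [0.5705, -0.0704, 0.0142], [0.5769, -0.0644, 0.0158]] [ 0.067 -0.019  0.013]
[[0.5784, -0.0688, 0.0064], [0.5847, -0.0565, 0.0175], [0.5965, -0.0539, 0.0197]] [-0.066  0.126  0.016]
[[-89.8, 6.7], [-89.0, 5.2], [-88.2, 7.9], [-87.4, 7.5], [-86.3, 6.6], [-85.5, 6.3], [-85.1, 5.7], [-84.0, 8.0], [-82.9, 7.8], [-82.2, 5.5], [-81.0, 6.5], [-80.2, 6.9], [-79.6, 6.1], [-78.7, 5.2], [-78.0, 6.7], [-77.0, 5.2], [-76.2, 5.5], [-75.2, 7.2], [-74.5, 6.5], [-73.3, 7.0], [-72.6, 8.5], [-71.7, 7.1], [-70.9, 6.7], [-70.2, 7.4], [-69.0, 6.4], [-62.1, 17.2], [-61.0, 17.4], [-60.6, 19.2], [-59.6, 18.2], [-58.7, 20.1], [-58.1, 16.7], [-57.2, 18.9], [-56.5, 19.0], [-55.8, 18.7], [-55.2, 18.3], [-54.9, 18.3], [-54.7, 16.9], [-54.5, 18.6], [-54.4, 9.5], [-54.3, 13.8], [-54.1, 15.7], [-54.1, 11.0], [-53.9, 18.1], [-53.7, 9.5], [-53.3, 6.9], [-52.0, 7.4], [-44.9, 17.3], [-43.8, 18.8], [-43.1, 17.8], [-42.3, 19.6], [-41.7, 17.9], [-40.9, 17.5], [-40.1, 18.2], [-39.3, 19.2], [-38.6, 18.7], [-37.9, 16.7], [-37.2, 17.8], [-36.0, 18.4], [-35.1, 19.3], [-34.2, 18.6], [-33.6, 18.4], [-32.8, 17.9], [-31.9, 19.4], [-31.2, 18.2], [-30.5, 19.5]]
[0.56229016 0.10686185 0.13334129]
```

All four are in the tray; the fourth stands on edge on the tray floor, clear of the plate. Next I'll put the scraper down on the bench.

Emit:
step_arm(
  deltas=[
    {"dp":[0.19,0.55,0],"twist":0},
    {"dp":[0.19,0.55,0],"twist":0},
    {"dp":[0.19,0.55,0],"twist":0},
    {"dp":[0.19,0.55,0],"twist":0},
    {"dp":[0.19,0.55,0],"twist":0},
    {"dp":[0.19,0.55,0],"twist":0},
    {"dp":[0.19,0.55,0.3],"twist":0},
    {"dp":[0.19,0.55,0.5],"twist":0},
    {"dp":[0.19,0.55,0.5],"twist":0},
    {"dp":[0,0,0.5],"twist":0},
    {"dp":[0,0,0.4],"twist":0},
    {"dp":[0,0,0.15],"twist":0},
  ],
)

```text
time_s: 12.7
ee_pos: [0.497, 0.3036, 0.0378]
eef_rot: [-3.14, -0.002, 3.125]
force: [-0.8, 0.2, -0.6]
grip_width: 0.0217
grip_force: 25.0
```

Emit:
step_arm(
  deltas=[
    {"dp":[0,0,0],"twist":0},
    {"dp":[0,0,0],"twist":0},
  ],
)

```text
time_s: 12.9
ee_pos: [0.498, 0.3044, 0.0403]
eef_rot: [3.141, 0.001, 3.124]
force: [0.2, 0.7, -0.4]
grip_width: 0.0217
grip_force: 25.0
```

Emit:
step_arm(
  deltas=[
    {"dp":[0,0,0.2],"twist":0},
    {"dp":[0,0,0.1],"twist":0},
    {"dp":[0,0,0.04],"twist":0},
    {"dp":[0,0,0],"twist":0},
    {"dp":[0,0,0],"twist":0},
  ],
)

```text
time_s: 13.4
ee_pos: [0.4975, 0.3046, 0.0264]
eef_rot: [-3.142, 0.0, 3.125]
force: [-2.2, -1.9, 5.9]
grip_width: 0.0218
grip_force: 25.0
```

Emit:
step_arm(
  deltas=[
    {"dp":[0,0,0],"twist":0},
    {"dp":[0,0,0],"twist":0},
    {"dp":[0,0,-0.1],"twist":0},
    {"dp":[0,0,-0.4],"twist":0},
    {"dp":[0,0,-0.6],"twist":0},
    {"dp":[0,0,-0.7],"twist":0.9},
    {"dp":[0,0,-0.7],"twist":0.9},
    {"dp":[0,0,-0.7],"twist":0.9},
    {"dp":[0,0,-0.7],"twist":0.9},
    {"dp":[0,0,-0.6],"twist":0.9},
    {"dp":[0,0,-0.4],"twist":0.9},
    {"dp":[0,0,0],"twist":0.9},
  ],
  gripper=0.1,
)

```text
time_s: 14.6
ee_pos: [0.4981, 0.305, 0.2247]
eef_rot: [3.138, 0.002, 2.683]
force: [-0.0, 0.2, -1.2]
grip_width: 0.0518
grip_force: 0.0
```

Emit:
step_arm(
  deltas=[
    {"dp":[-0.275,-0.56,0],"twist":0},
    {"dp":[-0.275,-0.56,0],"twist":0},
    {"dp":[-0.275,-0.56,0],"twist":0},
    {"dp":[-0.275,-0.56,0],"twist":0},
    {"dp":[-0.275,-0.56,0],"twist":0},
    {"dp":[-0.275,-0.56,0],"twist":0},
    {"dp":[-0.275,-0.56,0],"twist":0},
    {"dp":[-0.275,-0.56,0],"twist":0},
    {"dp":[-0.275,-0.56,0],"twist":0},
    {"dp":[-0.275,-0.56,0],"twist":0},
    {"dp":[-0.275,-0.56,0],"twist":0},
    {"dp":[-0.275,-0.56,0],"twist":0},
  ],
  gripper=1,
)

```text
time_s: 15.8
ee_pos: [0.4973, 0.0042, 0.2222]
eef_rot: [3.141, 0.0, 2.685]
force: [0.5, -0.4, 0.9]
grip_width: 0.0938
grip_force: 0.0
```

Emit:
step_arm(
  deltas=[
    {"dp":[-0.275,-0.56,0],"twist":0},
    {"dp":[-0.275,-0.56,0],"twist":0},
    {"dp":[-0.275,-0.56,0],"twist":0},
    {"dp":[-0.275,-0.56,0],"twist":0},
    {"dp":[-0.275,-0.56,0],"twist":0},
    {"dp":[-0.275,-0.56,0],"twist":0},
    {"dp":[-0.275,-0.56,0],"twist":0},
    {"dp":[-0.275,-0.56,0],"twist":0},
    {"dp":[-0.275,-0.56,0],"twist":0},
    {"dp":[-0.275,-0.56,0],"twist":0},
    {"dp":[0,0,0],"twist":0},
    {"dp":[0,0,0],"twist":0},
  ],
)

```text
time_s: 17.0
ee_pos: [0.4973, -0.2443, 0.2218]
eef_rot: [3.141, -0.0, 2.684]
force: [-0.0, 0.0, -0.8]
grip_width: 0.0939
grip_force: 0.0
```

```bash
python3 - <<'E'
from h import *
o=ctrl.get_obs();print(o['ee_pos'],o['eef_rot'],o['time_s'],o['grip_width'])
p,d,P=cam('wrist');save('w6',p)
print('gb',rect(P,(abs(P[...,0]-.5)<.05)&(abs(P[...,1]+.29)<.05),.055,.066))
p,d,P=cam('top')
M=masks(p);print(rect(P,M['orange']&(abs(P[...,1]-.31)<.06),.052,.062),rect(P,(abs(P[...,0]-.5)<.06)&(abs(P[...,1]+.29)<.05),.055,.07))
E
```

```text
[ 0.49732908 -0.24428112  0.22184659] [ 3.14143697e+00 -2.02495657e-04  2.68442635e+00] 17.0 0.09388828318223019
gb (array([ 499.7, -295.9]), array([46. , 55.6]), 63.4, 2467, np.float64(0.0616))
(array([492.4, 303.9]), array([21.7, 54.8]), 88.0, 272, np.float64(0.0557)) None
```

Emit:
step_arm(
  deltas=[
    {"dp":[-0.21,-0.38,0],"twist":0},
    {"dp":[-0.2,-0.37,0],"twist":0},
    {"dp":[-0.2,-0.37,0.4],"twist":0.06},
    {"dp":[0,0,0.5],"twist":0},
    {"dp":[0,0,0.5],"twist":0},
    {"dp":[0,0,0.5],"twist":0},
    {"dp":[0,0,0.5],"twist":0},
    {"dp":[0,0,0.2],"twist":0},
    {"dp":[0,0,0],"twist":0},
    {"dp":[0,0,0],"twist":0},
    {"dp":[0,0,0],"twist":0},
  ],
)

```text
time_s: 18.2
ee_pos: [0.5, -0.2957, 0.119]
eef_rot: [-3.141, 0.002, 2.681]
force: [-0.4, -0.1, -0.9]
grip_width: 0.0941
grip_force: 0.0
```

```bash
python3 - <<'E'
from h import *
o=ctrl.get_obs();print(o['ee_pos'],o['eef_rot'],o['time_s'],o['grip_width'])
p,d,P=cam('wrist');save('w6',p)
print('gb',rect(P,(abs(P[...,0]-.5)<.05)&(abs(P[...,1]+.29)<.05),.055,.066))
E
```

```text
[ 0.50004693 -0.29570975  0.11895967] [-3.14136272e+00  1.64225003e-03  2.68104740e+00] 18.2 0.09406484252563227
gb (array([ 500.1, -296. ]), array([46. , 56.1]), 63.5, 4910, np.float64(0.0616))
```

View pics/w6.png

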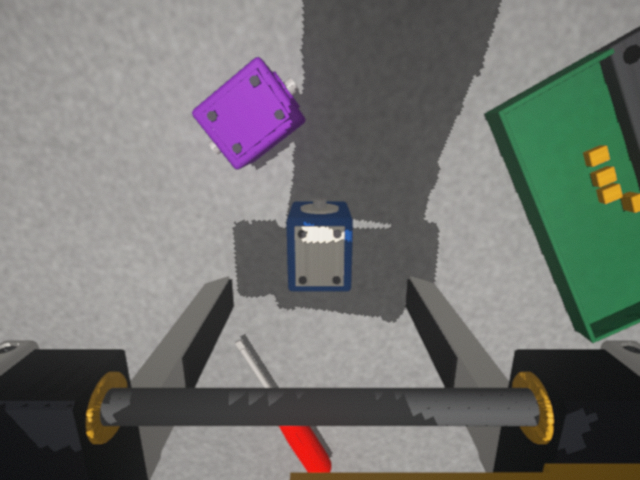

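The view shows the blue gearbox upright, at (320,250), centred between the open fingers. The purple one at (250,113) and the screwdriver are well clear.

Emit:
step_arm(
  deltas=[
    {"dp":[0,0,0.5],"twist":0},
    {"dp":[0,0,0.5],"twist":0},
    {"dp":[0,0,0.5],"twist":0},
    {"dp":[0,0,0.5],"twist":0},
    {"dp":[0,0,0.35],"twist":0},
    {"dp":[0,0,0],"twist":0},
    {"dp":[0,0,0],"twist":0},
  ],
)

```text
time_s: 18.95
ee_pos: [0.5, -0.2955, 0.0246]
eef_rot: [-3.141, 0.001, 2.681]
force: [0.2, 0.1, 0.1]
grip_width: 0.094
grip_force: 0.0
```

Emit:
step_arm(
  deltas=[
    {"dp":[0,0,0],"twist":0},
    {"dp":[0,0,0],"twist":0},
    {"dp":[0,0,0],"twist":0},
    {"dp":[0,0,0],"twist":0},
    {"dp":[0,0,0],"twist":0},
    {"dp":[0,0,0],"twist":0},
    {"dp":[0,0,0],"twist":0},
  ],
  gripper=-1,
  squeeze=40,
)

```text
time_s: 19.65
ee_pos: [0.4996, -0.2954, 0.0239]
eef_rot: [-3.142, 0.0, 2.681]
force: [0.2, 0.2, 0.6]
grip_width: 0.0456
grip_force: 40.0
```

Emit:
step_arm(
  deltas=[
    {"dp":[0,0,-0.2],"twist":0},
    {"dp":[0,0,-0.5],"twist":0},
    {"dp":[0,0,-0.6],"twist":-0.9},
    {"dp":[0,0,-0.6],"twist":-0.9},
    {"dp":[0,0,-0.6],"twist":-0.9},
    {"dp":[0,0,-0.6],"twist":-0.9},
    {"dp":[0,0,-0.5],"twist":-0.9},
    {"dp":[0,0,-0.2],"twist":-0.9},
    {"dp":[0,0,0],"twist":-0.9},
    {"dp":[0,0,0],"twist":-0.1},
  ],
)

```text
time_s: 20.65
ee_pos: [0.4995, -0.2952, 0.1762]
eef_rot: [3.142, -0.0, 3.129]
force: [1.0, 0.4, -4.1]
grip_width: 0.0459
grip_force: 40.0
```

Emit:
step_arm(
  deltas=[
    {"dp":[-0.08,0.54,0],"twist":0},
    {"dp":[-0.08,0.54,0],"twist":0},
    {"dp":[-0.08,0.54,0],"twist":0},
    {"dp":[-0.08,0.54,0],"twist":0},
    {"dp":[-0.08,0.54,0],"twist":0},
    {"dp":[-0.08,0.54,0],"twist":0},
    {"dp":[-0.08,0.54,0],"twist":0},
    {"dp":[-0.08,0.54,0],"twist":0},
    {"dp":[-0.08,0.54,0],"twist":0},
    {"dp":[-0.08,0.54,0],"twist":0},
    {"dp":[-0.08,0.54,0],"twist":0},
    {"dp":[-0.08,0.54,0],"twist":0},
  ],
)

```text
time_s: 21.85
ee_pos: [0.5414, -0.0357, 0.1757]
eef_rot: [3.141, -0.001, 3.126]
force: [-0.1, 0.3, -3.8]
grip_width: 0.0461
grip_force: 40.0
```

Emit:
step_arm(
  deltas=[
    {"dp":[-0.08,0.54,0],"twist":0},
    {"dp":[-0.08,0.54,0],"twist":0},
    {"dp":[-0.08,0.54,0],"twist":0},
    {"dp":[-0.08,0.54,0],"twist":0},
    {"dp":[-0.08,0.54,0],"twist":0},
    {"dp":[0,0,0],"twist":0},
    {"dp":[0,0,0],"twist":0},
    {"dp":[0,0,0],"twist":0},
  ],
)

```text
time_s: 22.65
ee_pos: [0.5589, 0.0705, 0.1757]
eef_rot: [-3.141, -0.0, 3.127]
force: [-0.1, -0.5, -3.6]
grip_width: 0.0456
grip_force: 40.0
```

```bash
python3 - <<'E'
from h import *
o=ctrl.get_obs();print(o['ee_pos'],o['eef_rot'],o['time_s'],o['grip_width'],o['force'])
for n in ('wrist',):
    p,d,P=cam(n);np.savez('g_'+n,p=p,P=P)
    print('gbtop',rect(P,(abs(P[...,0]-.56)<.04)&(abs(P[...,1]-.07)<.026)&(P[...,2]>.1),o['ee_pos'][2]+.03,o['ee_pos'][2]+.043))
    for s in(1,-1):
        b=(abs(P[...,1]-.07)<.05)&((P[...,0]-.56)*s>.045)&(abs(P[...,0]-.56)<.1)
        print('ped',s,rect(P,b,.026,.034),rect(P,b,.045,.085))
E
```

```text
[0.5588827  0.07052974 0.17571748] [-3.14142964e+00 -4.86701583e-04  3.12676374e+00] 22.65 0.04558889811815522 [-0.12088342 -0.45175935 -3.56002122]
gbtop (array([559.2,  69.9]), array([52. , 55.9]), 89.3, 11809, np.float64(0.2135))
ped 1 None None
ped -1 (array([492.4,  71.7]), array([80.3, 27.5]), 89.1, 1009, np.float64(0.0308)) (array([492.1,  71.7]), array([44. , 29.1]), 89.2, 2067, np.float64(0.0728))
```

Emit:
step_arm(
  deltas=[
    {"dp":[-0.055,0.02,0],"twist":0},
    {"dp":[0,0,0.4],"twist":0},
    {"dp":[0,0,0.5],"twist":0},
    {"dp":[0,0,0.5],"twist":0},
    {"dp":[0,0,0.5],"twist":0},
    {"dp":[0,0,0.5],"twist":0},
    {"dp":[0,0,0.4],"twist":0},
    {"dp":[0,0,0.3],"twist":0},
    {"dp":[0,0,0.1],"twist":0},
    {"dp":[0,0,0],"twist":0},
    {"dp":[0,0,0],"twist":0},
    {"dp":[0,0,0],"twist":0},
  ],
)

```text
time_s: 23.9
ee_pos: [0.5617, 0.0719, 0.0487]
eef_rot: [3.142, 0.001, 3.128]
force: [0.9, -0.4, -4.3]
grip_width: 0.046
grip_force: 40.0
```

```bash
python3 - <<'E'
from h import *
o=ctrl.get_obs();print(o['ee_pos'],o['eef_rot'],o['time_s'],o['grip_width'],o['force'])
for n in ('wrist','scene','top'):
    p,d,P=cam(n);save('g_'+n,p)
    print(n,'gbtop',rect(P,(abs(P[...,0]-.56)<.035)&(abs(P[...,1]-.07)<.0235),.076,.095))
    for s in(1,-1):
        b=(abs(P[...,1]-.07)<.05)&((P[...,0]-.56)*s>.045)&(abs(P[...,0]-.56)<.1)
        print('ped',s,rect(P,b,.026,.034),rect(P,b,.045,.078))
E
```

```text
[0.56173722 0.07188695 0.04866723] [3.14151094e+00 1.32652214e-03 3.12778894e+00] 23.9 0.0459533395639448 [ 0.89416846 -0.38323234 -4.32097405]
wrist gbtop (array([562.,  70.]), array([56.3, 46.9]), 0.0, 11649, np.float64(0.0865))
ped 1 (array([627.9,  70.2]), array([77.8, 23. ]), 89.2, 423, np.float64(0.0306)) (array([629.8,  69.2]), array([43.8, 31. ]), 87.5, 2223, np.float64(0.0715))
ped -1 (array([492.7,  71.5]), array([80.1, 27.6]), 89.2, 2361, np.float64(0.0308)) (array([492.3,  71.4]), array([44.2, 29.2]), 89.3, 6230, np.float64(0.0731))
scene gbtop (array([574.1,  70.1]), array([38.7, 47. ]), 1.0, 362, np.float64(0.0858))
ped 1 (array([634. ,  70.4]), array([80.8, 28.3]), 86.9, 178, np.float64(0.0302)) (array([633.3,  69.9]), array([44.2, 31.6]), 87.0, 417, np.float64(0.0675))
ped -1 (array([494.2,  45. ]), array([26.4, 29.4]), 87.2, 107, np.float64(0.0307)) None
top gbtop None
ped 1 (array([639.1,  72.1]), array([73.1, 17.5]), 75.2, 16, np.float64(0.029)) (array([637.7,  69.7]), array([42.8,  7.3]), 89.9, 67, np.float64(0.0704))
ped -1 None None
```

```bash
python3 - <<'E'
from h import *
o=ctrl.get_obs();print(o['ee_pos'])
p,d,P=cam('wrist')
X,Y,Z=P[...,0],P[...,1],P[...,2]
m=(abs(X-.561)<.04)&(abs(Y-.071)<.03)&(abs(X-.562)>.012)
print(rect(P,m,.08,.092))
for a in(.536,.542,.548,.578,.584):
    q=P[(abs(X-a)<.003)&(abs(Y-.071)<.035)&(Z>.08)&(Z<.092)];print(a,np.round(np.percentile(q[:,1],[1,99])*1000,1),len(q))
q=P[(abs(Y-.071)<.015)&(abs(X-.56)<.04)&(Z>.08)&(Z<.092)];print(np.percentile(q[:,0],[.3,99.7]))
# pedestal upper body and foot inner faces, sides
for s,n in((-1,'near'),(1,'far')):
    q=P[(abs((X-.5613)*s-.069)<.03)&(abs(Y-.071)<.06)&(Z>.027)&(Z<.034)]
    print(n,'foot',np.round(np.percentile(q,[.5,99.5],0)*1000,1)[:,:2].tolist())
    q=P[(abs((X-.5613)*s-.069)<.03)&(abs(Y-.071)<.06)&(Z>.055)&(Z<.08)]
    print(n,'body',np.round(np.percentile(q,[.5,99.5],0)*1000,1)[:,:2].tolist())
E
```

```text
[0.56150841 0.07190087 0.04830847]
(array([562.2,  71.6]), array([46.1, 56.4]), 89.1, 6453, np.float64(0.0857))
0.536 [49.8 93.7] 1447
0.542 [49.9 93.9] 1473
0.548 [49.3 94.1] 1261
0.578 [49.3 93.5] 1166
0.584 [48.9 93.6] 843
[0.53416549 0.58915484]
near foot [[478.7, 31.7], [507.0, 111.2]]
near body [[477.8, 50.4], [506.6, 92.6]]
far foot [[616.2, 31.8], [638.7, 108.9]]
far body [[614.7, 49.4], [645.0, 89.9]]
```

Emit:
step_arm(
  deltas=[
    {"dp":[0.006,-0.018,0.08],"twist":0},
    {"dp":[0,0,0.04],"twist":0},
    {"dp":[0,0,0.03],"twist":0},
    {"dp":[0,0,0],"twist":0},
    {"dp":[0,0,0],"twist":0},
    {"dp":[0,0,0],"twist":0},
  ],
)

```text
time_s: 24.7
ee_pos: [0.561, 0.0712, 0.0419]
eef_rot: [-3.142, -0.0, 3.128]
force: [-1.2, -0.6, -1.9]
grip_width: 0.046
grip_force: 40.0
```

Emit:
step_arm(
  deltas=[
    {"dp":[0,0,0.015],"twist":0},
    {"dp":[0,0,0],"twist":0},
    {"dp":[0,0,0],"twist":0},
  ],
)

```text
time_s: 25.0
ee_pos: [0.5611, 0.0712, 0.0418]
eef_rot: [-3.142, 0.0, 3.128]
force: [-4.5, -1.4, 6.0]
grip_width: 0.0457
grip_force: 40.0
```

Emit:
step_arm(
  deltas=[
    {"dp":[0,0,0],"twist":0},
    {"dp":[0,0,0],"twist":0},
    {"dp":[0,0,0],"twist":0},
    {"dp":[0,0,0],"twist":0},
    {"dp":[0,0,-0.1],"twist":0},
    {"dp":[0,0,-0.3],"twist":0},
    {"dp":[0,0,-0.5],"twist":0},
    {"dp":[0,0,-0.6],"twist":0},
    {"dp":[0,0,-0.6],"twist":0},
    {"dp":[0,0,-0.6],"twist":0},
    {"dp":[0,0,-0.6],"twist":0},
    {"dp":[0,0,-0.4],"twist":0},
  ],
  gripper=0.5,
)

```text
time_s: 26.2
ee_pos: [0.5614, 0.0712, 0.1922]
eef_rot: [3.141, 0.003, 3.128]
force: [-0.1, -0.6, -0.6]
grip_width: 0.0702
grip_force: 0.0
```

Emit:
step_arm(
  deltas=[
    {"dp":[0.4,0.3,-0.5],"twist":0},
    {"dp":[0.4,0.5,-0.5],"twist":0},
    {"dp":[0.4,0.5,-0.5],"twist":0},
    {"dp":[0.4,0.5,0],"twist":0},
    {"dp":[0.4,0.5,0],"twist":0},
    {"dp":[0.3,0.5,0],"twist":0},
    {"dp":[0,0.5,0],"twist":0},
    {"dp":[0,0,0],"twist":0},
    {"dp":[0,0,0],"twist":0},
  ],
)

```text
time_s: 27.1
ee_pos: [0.4708, 0.2043, 0.2498]
eef_rot: [3.142, 0.001, 3.129]
force: [0.0, 0.6, 0.1]
grip_width: 0.0706
grip_force: 0.0
```

```bash
python3 - <<'E'
from h import *
o=ctrl.get_obs();print(o['ee_pos'],o['time_s'],o['force'])
for n in('wrist','top','scene'):
    p,d,P=cam(n)
    if n=='wrist': save('fin',p)
    X,Y,Z=P[...,0],P[...,1],P[...,2]
    print(n,'gb',rect(P,(abs(X-.56)<.04)&(abs(Y-.071)<.035),.076,.09))
    for s in(1,-1):
        b=(abs(Y-.07)<.05)&((X-.56)*s>.045)&(abs(X-.56)<.1)
        print('ped',s,rect(P,b,.026,.034),rect(P,b,.045,.075))
    M=masks(p);print('scr',rect(P,M['orange']&(abs(Y-.31)<.06),.05,.062))
    k=((M['brass']|M['orange'])&(abs(X-.57)<.14)&(Y<.15)&(Y>-.2)&(Z<.04)).astype(np.uint8)
    N,L,st,_=cv2.connectedComponentsWithStats(k)
    print([np.round(np.nanmean(P[L==i],0),3).tolist() for i in range(1,N) if st[i,4]>8])
    for l in('grease_tin','screwdriver'):
        r=ctrl.cut_out(n,l)
        if r: print(l,r[0]['conf'],np.round(np.nanmedian(P[r[0]['pixels']],0),3))
E
```

```text
[0.47081257 0.20425414 0.24982933] 27.1 [0.01519045 0.59963918 0.13086216]
wrist gb (array([561.4,  71.6]), array([45.7, 55.9]), 89.3, 1752, np.float64(0.0795))
ped 1 (array([629.9,  70.3]), array([80., 27.]), 89.2, 162, np.float64(0.0304)) (array([618.7,  50.9]), array([ 7. , 12.4]), 56.2, 74, np.float64(0.0568))
ped -1 (array([492.2,  72. ]), array([80.4, 27.9]), 88.9, 549, np.float64(0.0305)) (array([491.7,  72.1]), array([44.5, 30. ]), 89.4, 1239, np.float64(0.0695))
scr (array([493.8, 303.8]), array([21.1, 54.1]), 88.9, 320, np.float64(0.0556))
[[0.536, -0.073, 0.013], [0.563, -0.072, 0.013], [0.584, -0.057, 0.016]]
grease_tin 0.79 [0.636 0.392 0.036]
top gb (array([558. ,  71.2]), array([44.1, 54.4]), 88.8, 522, np.float64(0.079))
ped 1 (array([633.5,  70.1]), array([79.6, 41.1]), 88.8, 210, np.float64(0.03)) (array([626.4,  70. ]), array([43.4, 29.5]), 89.7, 308, np.float64(0.0695))
ped -1 (array([485.9,  71.7]), array([33. , 77.2]), 0.7, 179, np.float64(0.0301)) (array([488.9,  71.3]), array([40.3, 30.1]), 88.5, 266, np.float64(0.0699))
scr None
[[0.582, -0.058, 0.017], [0.567, -0.071, 0.013], [0.552, -0.073, 0.013], [0.534, -0.073, 0.011]]
grease_tin 0.56 [0.655 0.398 0.053]
screwdriver 0.63 [ 0.673 -0.403  0.022]
scene gb (array([564.4,  71.5]), array([46.7, 56.3]), 89.6, 470, np.float64(0.0792))
ped 1 (array([632.3,  70.8]), array([29.8, 81.7]), 0.0, 183, np.float64(0.03)) (array([632.8,  70.1]), array([31., 45.]), 0.0, 376, np.float64(0.0666))
ped -1 (array([493.8,  72.7]), array([29.7, 81.1]), 1.6, 136, np.float64(0.0304)) (array([495.3,  73.4]), array([47.2, 30.6]), 87.4, 340, np.float64(0.0646))
scr (array([497.7, 303.2]), array([20.2, 55.4]), 89.3, 157, np.float64(0.0563))
[[0.538, -0.074, 0.013], [0.564, -0.072, 0.014], [0.587, -0.058, 0.017]]
grease_tin 0.59 [0.67  0.389 0.047]
screwdriver 0.7 [ 0.68  -0.404  0.022]
```

View pics/fin.png

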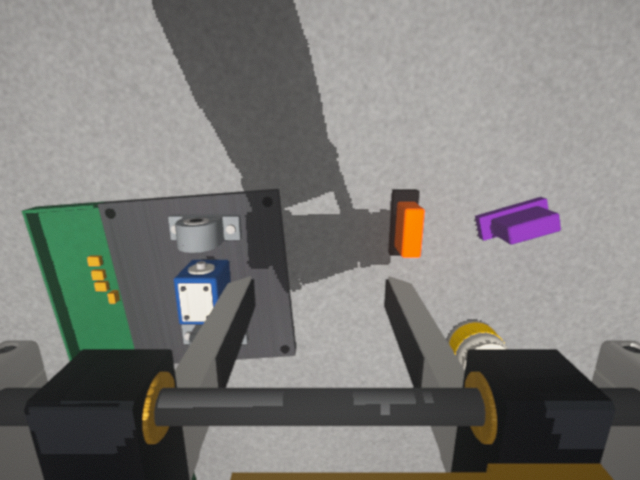

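The picture shows the gearbox upright between the pedestals at (200,295). All four offcuts are in the tray around (100,280), and the scraper stands on the bench at (407,225). All three cameras put the gearbox within about 0.6 mm of the midpoint.

```bash
python3 -c "
from station import ctrl
print(ctrl.hand_in())"
```

```text
the job is handed in; nothing more can be done
None
```

The job is handed in at about 27 s: all four offcuts are in the tray, the gearbox stands upright within about 0.6 mm of the midpoint between the bores, the scraper stands on the bench, and the grease tin and screwdriver are undisturbed.

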